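# Stroke the sample tray's lids shut

### The arm

A 6-joint arm with a two-finger parallel gripper is mounted at the origin on the work surface. World frame = base frame: x ahead of the robot, y to its left, z up, the work surface at z = 0. Lengths are in mm, angles in rad, forces in N, time in s.
With the tool pointing down it reaches from about 300 to 1000 mm from the base axis. Payload 5.1 kg.
Tool frame: the origin (TCP) lies between the finger pads; the fingertips stand 19 mm ahead of it and the grasp point (between the pads) is the TCP; z points along the fingers, x is the direction in which the jaws open and shut, and the axes are right-handed (so a half turn about z gives the same grasp; the last joint's range is limited). The gripper opens to 95 mm and grips with 3 to 60 N. Pads are 20 mm wide; open, the fingers measure 119 mm over their backs; the gripper's body (75 mm by 180 mm) begins 59 mm behind the grasp point.
Start: joints at [1.223, 0.124, 1.65, -0, 1.367, -0.083], TCP at [170.137, 627.326, 233.656] pointing down, gripper open.
Joint ranges: [-2.61, 2.61], [-1.02, 2.33], [0.03, 2.71], [-1.35, 4.49], [0.32, 2.68], [-2.91, 2.91]. Speed limits (rad/s): [2.57, 2.57, 3.14, 3.14, 3.14, 3.14].

### API

Orientations are given as a rotation vector (axis times angle).
In Python, from plant import env, optics gives the robot as it stands. The module is installed in compiled form; this text tells all that it offers.
- The arm moves only by the tool jog_arm, never from a script. Its argument "plan" is a list of rows, each an object of numbers: "tx", "ty", "tz": the shift along the tool's x, y, z in mm; "rx", "ry", "rz": the turn, a rotation vector about the tool's x, y, z in rad. In form: [{"tx": .., "ty": .., "tz": .., "rx": .., "ry": .., "rz": ..}, ...]. A call has 1 to 8 rows; each row shifts and turns the commanded pose from where the row before left it, along the tool's axes as they then stand; what a row does not reach is not made up. A row lasts 1/12 s, in which the tool goes at most 41.7 mm and 7.16 degrees, less where a joint would pass 70% of its speed; a pose out of reach is approached as far as the arm can. A call is refused whole if a number of a shift passes 41.7 or a number of a turn 0.125, either way. A call with a gripper value outside its range is refused whole. "grip" is the gripper command: -1 is shut, 1 is fully open, values between are in proportion, set as the call begins (left out, the last holds). The fingers move at their own pace and stop on an object; "squeeze" is the grip in N (left out, the last holds). Time passes only in rows, so rows that do not move let the fingers close. It gives the time, the measured TCP pose, the force and the opening at its end, in the units of the state.
- env.state(): the state, without advancing time (a new reading comes with each control period).
- optics.camera(name): name is "side" or "top" or "wrist"; returns (picture, depth): 400x640x3 uint8, red, green, blue; 400x640 float32, mm along the optical axis (not along the pixel's ray), 0 where there is no reading.
- optics.calibration(name): a dict with "fx", "fy", "cx", "cy" (pixels), "rvec" (rotation vector, rad) and "tvec" (3), from world to camera coordinates, as OpenCV has them. Camera axes: x right, y down, z forward; pixel columns grow to the right and rows downward; lengths in mm; the calibration is good to about 2 mm. A picture is of the moment at which its call begins: read the wrist's pose just before it. calibration takes no time and is no camera call; for the wrist camera it gives the pose at the moment of the call.
- env.sign_off(): hands the job in, once; it reports no verdict.
The state is a dict: "time_s": time; "joint_positions": joint angles; "joint_vel": joint speeds; "joint_efforts": joint torques, N m; "tcp_pos": TCP position; "tool_rot": TCP orientation; "ft_force": force on the tool from outside, world axes, zero at the start; "ft_torque": the same for the moment, N m; "grip_width": opening from 0.0 (shut) to 1.0 (fully open).
Only numpy, scipy, OpenCV 4.12 (cv2) and the standard library are available. Lean on these libraries where they do the work, as an engineer would, in place of code of your own. Each camera call takes 0.05 s, during which the arm holds its last target.

### The job

The six flap lids on the curved sample tray stand ajar: run the closed fingertips lightly along the row, from the tray's rounded end to its square end, so that the lids are pressed shut flat one after another in that order. Only touch the lids: do not press hard, do not lift, tip or shove the tray, and leave the vials and everything else on the bench where they are.

Things in the scene. Friction and masses are not known exactly. Their poses are not given: they have to be found in the camera images.
- tray: Loose grey tray, 1.4 kg: a curved rim 44 mm high and wide, an arc of radius 160 mm (centre line) about the tray's origin (on the underside); z up, arc's middle along +x. Six flap lids in a row, flush with the rim's ribs when shut. Rounded end: flat-topped ear of radius 22 mm on the arc at -0.93 rad, 44 mm high; square end at +0.84 rad. An 8 mm floor inside the arc carries two vials.
- lid1 (a joint): Hinge of lid 1 (next to the rounded end), rad: 0 = shut flat, positive = free edge raised; stays where left (0.008 N m). White flap, 36 mm along the row, 34 mm wide, 4 mm thick, middle on the arc at -0.688 rad (counterclockwise from tray +x, seen from above), hinged at its edge towards the rounded end. Shut, its top is 44 mm above the bench, 8 mm from the next (6 mm flush rib between).
- lid1_edge (a point): Middle of the top of the free edge of lid 1; moves with the lid (z = 44 mm when shut). Its x axis points from hinge to free edge.
- lid2 (a joint): Hinge of lid 2, rad: 0 = shut flat, positive = free edge raised; stays where left (0.008 N m). White flap, 36 mm along the row, 34 mm wide, 4 mm thick, middle on the arc at -0.413 rad (counterclockwise from tray +x, seen from above), hinged at its edge towards the rounded end. Shut, its top is 44 mm above the bench, 8 mm from the next (6 mm flush rib between).
- lid2_edge (a point): Middle of the top of the free edge of lid 2; moves with the lid (z = 44 mm when shut). Its x axis points from hinge to free edge.
- lid3 (a joint): Hinge of lid 3, rad: 0 = shut flat, positive = free edge raised; stays where left (0.008 N m). White flap, 36 mm along the row, 34 mm wide, 4 mm thick, middle on the arc at -0.138 rad (counterclockwise from tray +x, seen from above), hinged at its edge towards the rounded end. Shut, its top is 44 mm above the bench, 8 mm from the next (6 mm flush rib between).
- lid3_edge (a point): Middle of the top of the free edge of lid 3; moves with the lid (z = 44 mm when shut). Its x axis points from hinge to free edge.
- lid4 (a joint): Hinge of lid 4, rad: 0 = shut flat, positive = free edge raised; stays where left (0.008 N m). White flap, 36 mm along the row, 34 mm wide, 4 mm thick, middle on the arc at +0.138 rad (counterclockwise from tray +x, seen from above), hinged at its edge towards the rounded end. Shut, its top is 44 mm above the bench, 8 mm from the next (6 mm flush rib between).
- lid4_edge (a point): Middle of the top of the free edge of lid 4; moves with the lid (z = 44 mm when shut). Its x axis points from hinge to free edge.
- lid5 (a joint): Hinge of lid 5, rad: 0 = shut flat, positive = free edge raised; stays where left (0.008 N m). White flap, 36 mm along the row, 34 mm wide, 4 mm thick, middle on the arc at +0.413 rad (counterclockwise from tray +x, seen from above), hinged at its edge towards the rounded end. Shut, its top is 44 mm above the bench, 8 mm from the next (6 mm flush rib between).
- lid5_edge (a point): Middle of the top of the free edge of lid 5; moves with the lid (z = 44 mm when shut). Its x axis points from hinge to free edge.
- lid6 (a joint): Hinge of lid 6 (next to the square end), rad: 0 = shut flat, positive = free edge raised; stays where left (0.008 N m). White flap, 36 mm along the row, 34 mm wide, 4 mm thick, middle on the arc at +0.688 rad (counterclockwise from tray +x, seen from above), hinged at its edge towards the rounded end. Shut, its top is 44 mm above the bench, 8 mm from the next (6 mm flush rib between).
- lid6_edge (a point): Middle of the top of the free edge of lid 6; moves with the lid (z = 44 mm when shut). Its x axis points from hinge to free edge.
- vial_a: Capped amber vial, 22 mm across, 46 mm tall, standing loose on the tray's floor inside the arc; origin under its centre. To be left alone.
- vial_b: Second vial like vial_a, also on the tray's floor. To be left alone.
- bottle: Jar-shaped glass reagent bottle, 60 mm across, 92 mm tall, loose on the bench; origin under its centre. To be left alone.
- beaker: Open glass beaker, 68 mm across, 85 mm tall, loose on the bench; origin under its centre. To be left alone.
- tip_box: Pipette-tip box, 85 x 120 x 70 mm, loose on the bench; origin under its centre. To be left alone.
- dish: Flat round clear dish, 90 mm across, 14 mm high, loose on the bench; origin under its centre. To be left alone.
- spatula: Flat steel laboratory spatula, 170 mm long, 16 mm wide, 5 mm thick, lying loose on the bench; origin about mid-length on its underside. To be left alone.

How it is judged (in metres and radians):
On the way, in this order (a step that is already met when the one before it is completed fails the run):
1. lid 1 is shut (value of joint lid1 below 0.1 rad).
2. lid 2 is shut (value of joint lid2 below 0.1 rad).
3. lid 3 is shut (value of joint lid3 below 0.1 rad).
4. lid 4 is shut (value of joint lid4 below 0.1 rad).
5. lid 5 is shut (value of joint lid5 below 0.1 rad).
6. lid 6 is shut (value of joint lid6 below 0.1 rad).
At the end, for the whole second after the job is handed in: All six lids are shut to within 0.1 rad (free edge less than about 3.5 mm up), shut in order from the rounded end; the tray stands flat, at rest and within 25 mm of where it was (value of joint each of lid1, lid2, lid3, lid4, lid5, lid6 below 0.1 rad and distance of tray from where it was at the start of the episode below 0.025 m and angle between tray's own z axis and vertical below 0.05 rad and linear speed of tray below 0.01 m/s); the robot touches nothing.
It fails at once if the tray is pressed with more than 40 N (contact force between the fingers and tray above 40 N).
It fails at once if the tray is lifted or tipped (height (world z) of tray above 0.01 m or angle between tray's own z axis and vertical above 0.12 rad).
It fails at once if the tray is shoved more than 25 mm (distance of tray from where it was at the start of the episode above 0.025 m).
It fails at once if a vial or another thing is shifted by more than 35 mm, lifted or knocked over (distance of any of vial_a, vial_b, bottle, beaker, tip_box, dish, spatula from where it was at the start of the episode above 0.035 m or angle between any of vial_a, vial_b, bottle, beaker, tip_box, dish's own z axis and vertical above 0.5 rad).
It also fails if it takes over 48 s, if anything falls off the work surface, if the arm or the gripper's body presses on something with over 40 N, if the wrist force passes 120 N, or if a joint passes its speed limit or range.

## Working session

There is one attempt and no reset: what is moved stays moved. The work goes in short steps, Python scripts to look and compute and a tool call to move; the robot and the scene stay as the last step left them, time stands still between calls to the robot, and variables do not carry over. Pictures are saved under pics/ and viewed, and the job is handed in when it is done.

Besides the shell and the picture viewer there is one more tool, called after "Call:" as a command line: name --argument value ..., lists and objects as JSON in quotes. jog_arm: Moves the arm, as the interface text tells. Its arguments: {"type":"object","properties":{"plan":{"type":"array","items":{"type":"object","properties":{"tx":{"type":"number"},"ty":{"type":"number"},"tz":{"type":"number"},"rx":{"type":"number"},"ry":{"type":"number"},"rz":{"type":"number"}}}},"grip":{"type":"number"},"squeeze":{"type":"number"}},"required":["plan"]}

```bash
mkdir -p pics; python3 - <<'E'
from plant import env, optics
import cv2, numpy as np
s=env.state(); print(s)
for n in ["top","side"]:
    p,d=optics.camera(n); cv2.imwrite(f"pics/{n}0.png",p[:,:,::-1]); np.save(f"{n}0.npy",d); np.save(f"{n}0p.npy",p)
    c=optics.calibration(n); print(n,c); np.save(f"{n}c.npy",c,allow_pickle=True)
E
```

```text
{'time_s': 0.0, 'joint_positions': array([ 1.22339215e+00,  1.24516897e-01,  1.65162906e+00, -1.59089746e-06,
        1.36748274e+00, -8.26096902e-02]), 'joint_vel': array([-0.00102019,  0.00128649, -0.001824  ,  0.00191559,  0.00028309,
       -0.00101239]), 'joint_efforts': array([-2.12315834e-03, -4.17635036e+01, -3.59918225e+01,  7.73213594e-02,
        4.94272239e-02, -1.57718114e-04]), 'tcp_pos': array([169.94794518, 626.78697029, 232.40593086]), 'tool_rot': array([ 2.4943788 ,  1.90807676, -0.00268964]), 'ft_force': array([-0.0385964 ,  0.00345208,  0.13571056]), 'ft_torque': array([-0.01246938,  0.01990741,  0.02374712]), 'grip_width': 0.9975073531278803}
top {'fx': 515.3463446457757, 'fy': 515.3463446457757, 'cx': 316.0615743182832, 'cy': 188.48112101297792, 'rvec': array([ 2.13760768, -2.14900711,  0.19081759]), 'tvec': array([ -18.86168581,  601.00252573, 1655.03117683])}
side {'fx': 388.46716695796886, 'fy': 388.46716695796886, 'cx': 318.4275621678508, 'cy': 201.88783391499314, 'rvec': array([ 2.22681179, -0.26757572,  0.14245522]), 'tvec': array([-593.07978756,  143.03011997, 1005.75154191])}
```

View pics/top0.png

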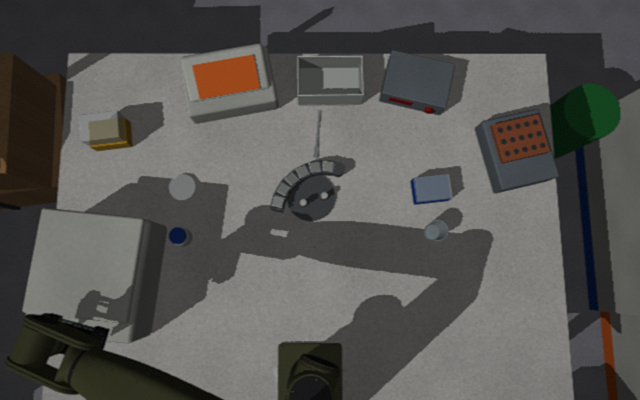

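View pics/side0.png

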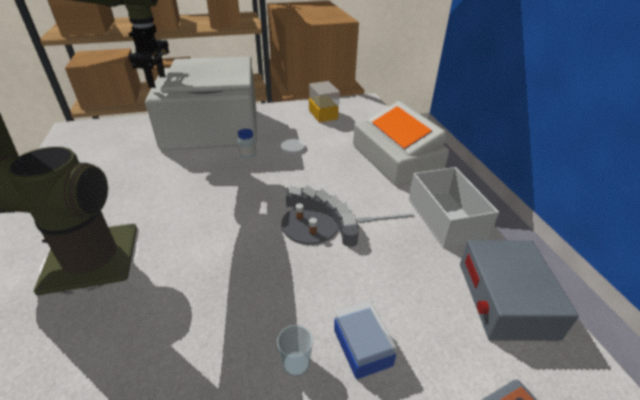

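```bash
python3 - <<'E'
import cv2, numpy as np
p=np.load("top0p.npy")[145:230,255:365,::-1]
q=np.load("side0p.npy")[175:255,270:370,::-1]
cv2.imwrite("pics/topz.png",cv2.resize(p,None,fx=7,fy=7,interpolation=cv2.INTER_CUBIC))
cv2.imwrite("pics/sidez.png",cv2.resize(q,None,fx=7,fy=7,interpolation=cv2.INTER_CUBIC))
E
```

```text
(no output)
```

View pics/topz.png

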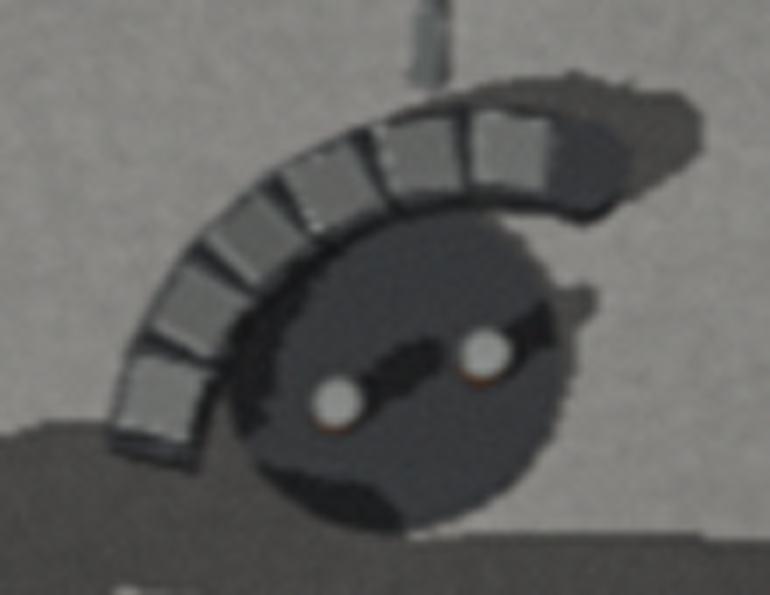

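View pics/sidez.png

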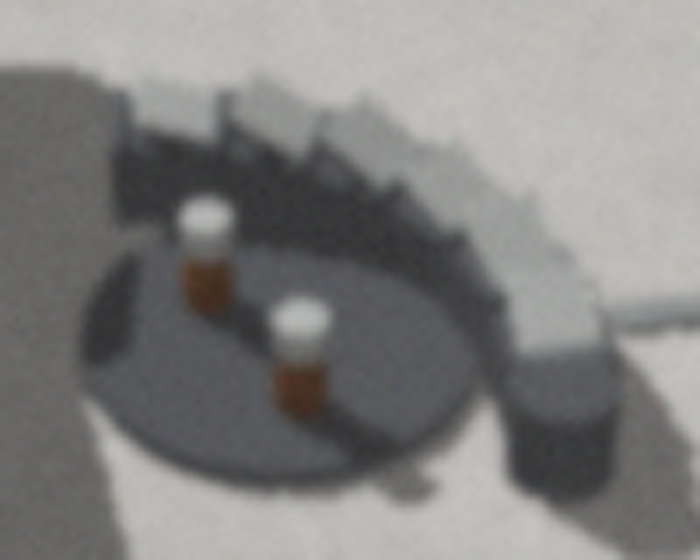

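```bash
cat > h.py <<'E'
import numpy as np, cv2
from scipy.optimize import minimize, least_squares
def world(d,c,sl=None):
    v,u=np.mgrid[0:d.shape[0],0:d.shape[1]]
    P=np.stack([(u-c['cx'])/c['fx']*d,(v-c['cy'])/c['fy']*d,d],-1)
    R=cv2.Rodrigues(c['rvec'])[0]
    W=(P-c['tvec'])@R
    W[d<=0]=np.nan
    return W
def fit(pts,x0):
    # pts xy of rim points; maximise overlap w/ footprint model via distance
    def dist(p,q):
        ox,oy,th=p
        x=q[:,0]-ox;y=q[:,1]-oy
        r=np.hypot(x,y);a=(np.arctan2(y,x)-th+np.pi)%(2*np.pi)-np.pi
        ac=np.clip(a,-.93,.84)
        dr=np.abs(r-160)-22
        sq=np.where(a>.84,r*np.sin(a-.84),-1e3)
        # signed outside distance
        ear=np.hypot(x-0,y-0)
        ex,ey=ox+160*np.cos(th-.93),oy+160*np.sin(th-.93)
        de=np.hypot(q[:,0]-ex,q[:,1]-ey)-22
        body=np.where(a<-.93,de,np.maximum(dr,sq))
        return body
    return dist
E
python3 - <<'E'
from h import *
for n in ["top","side"]:
    d=np.load(n+"0.npy");c=np.load(n+"c.npy",allow_pickle=True).item()
    W=world(d,c)
    m=(W[...,0]>300)&(W[...,0]<800)&(abs(W[...,1])<300)
    Z=W[...,2]
    print(n,np.nanmedian(Z[m&(Z<6)]))
    k=m&(Z>25)&(Z<75)
    q=W[k]; print(len(q),q.min(0),q.max(0))
    for i in q[::max(1,len(q)//40)]: print(i.round(0),end=' ')
    print()
E
```

```text
top -0.002533699364709723
1313 [ 529.07701926 -119.72466226   25.26060508] [700.82729506 130.86362286  67.29119424]
[699. -29.  42.] [693.   1.  36.] [688.  11.  43.] [688. -96.  43.] [684. -72.  49.] [681. -39.  47.] [680.   4.  35.] [ 678. -103.   40.] [673. -52.  51.] [672.   4.  41.] [ 671. -103.   42.] [668. -36.  41.] [661.  37.  60.] [663. -69.  48.] [661.   4.  45.] [ 660. -102.   45.] [659. -26.  37.] [656.  55.  38.] [656. -53.  35.] [649.  24.  54.] [647.  54.  46.] [643.  57.  52.] [642.  34.  38.] [634.  87.  46.] [630.  54.  49.] [626.  88.  34.] [622.  48.  38.] [614.  68.  41.] [605.  80.  56.] [598.  90.  57.] [591.  96.  63.] [587. 111.  44.] [583.  77.  51.] [577. 117.  47.] [573.  84.  49.] [566. 110.  51.] [561.  15.  60.] [556.  87.  48.] [549. 119.  56.] [549.  28.  30.] [541.  91.  37.] [529.  95.  28.] 
side 0.4013802953860444
1570 [ 533.22324623 -121.96679083   25.07552081] [702.4457509  126.21473893  61.43606897]
[550. 123.  53.] [608.  95.  55.] [564. 103.  50.] [581.  98.  47.] [581.  95.  45.] [580.  91.  45.] [573.  87.  45.] [564.  91.  40.] [546.  90.  40.] [660.  56.  45.] [624.  49.  53.] [594.  71.  38.] [556.  81.  34.] [662.  30.  53.] [629.  52.  39.] [610.  52.  39.] [620.  44.  39.] [642.  34.  39.] [653.  10.  52.] [659.  10.  48.] [668.  -9.  57.] [686. -10.  51.] [560.  11.  51.] [651.   2.  36.] [676. -22.  47.] [557.  12.  35.] [665. -31.  46.] [696. -52.  53.] [689. -55.  50.] [676. -60.  50.] [583. -52.  55.] [673. -71.  49.] [576. -58.  50.] [671. -77.  43.] [583. -62.  41.] [681. -91.  43.] [655. -94.  44.] [ 663. -105.   44.] [ 675. -117.   45.] [ 656. -111.   33.] [ 681. -119.   28.]
```

```bash
cat > f.py <<'E'
from h import *
from scipy.spatial import cKDTree
def model(p,n=2.5):
    ox,oy,th=p
    P=[]
    for r in np.arange(139.5,181,n):
        for a in np.arange(-.93,.84,n/160): P.append((r*np.cos(a),r*np.sin(a)))
    ec=np.array([160*np.cos(-.93),160*np.sin(-.93)])
    for x in np.arange(-21,22,n):
        for y in np.arange(-21,22,n):
            if np.hypot(x,y)<22:
                q=ec+[x,y]
                if np.arctan2(q[1],q[0])<-.93: P.append(q)
    P=np.array(P);R=np.array([[np.cos(th),-np.sin(th)],[np.sin(th),np.cos(th)]])
    return P@R.T+[ox,oy]
def fitpose(q,x0,lam=1.):
    t=cKDTree(q)
    f=fit(None,None)
    def cost(p):
        o=np.clip(f(p,q),0,15); d,_=t.query(model(p)); d=np.clip(d-2,0,15)
        return (o**2).mean()+lam*(d**2).mean()
    best=None
    for x in x0:
        r=minimize(cost,x,method='Nelder-Mead',options=dict(xatol=.01,fatol=.001,maxiter=2000,initial_simplex=[x,np.add(x,[15,0,0]),np.add(x,[0,15,0]),np.add(x,[0,0,.15])]))
        if best is None or r.fun<best.fun: best=r
    return best
E
python3 - <<'E'
from f import *
allq=[]
for n in ["top","side"]:
    d=np.load(n+"0.npy");c=np.load(n+"c.npy",allow_pickle=True).item()
    W=world(d,c)
    Z=W[...,2]
    k=(W[...,0]>300)&(W[...,0]<800)&(abs(W[...,1])<300)&(Z>30)&(Z<75)&~((np.hypot(W[...,0]-530,W[...,1]+30)<100))
    q=W[k][:,:2]
    r=fitpose(q,[[530,-30,.5],[530,-30,.7],[540,-40,.6]]); print(n,len(q),r.x,r.fun)
    allq.append(q)
q=np.vstack(allq)
r=fitpose(q,[[530,-30,.5],[530,-30,.7]]); print(r.x,r.fun)
E
```

```text
top 1219 [517.28614946 -50.46993051   0.63389182] 0.05302913153982419
side 1308 [519.05448776 -55.25044753   0.63107387] 0.7155884267333621
[518.50329194 -52.3234416    0.63226148] 0.0758170980680478
```

```bash
python3 - <<'E'
from h import *
from plant import env
R=cv2.Rodrigues(env.state()['tool_rot'])[0]; print(R.round(4))
A=np.array([170,627.]);B=np.array([672,-101.])
d=np.load("side0.npy");W=world(d,np.load("sidec.npy",allow_pickle=True).item()).reshape(-1,3)
d=np.load("top0.npy");W2=world(d,np.load("topc.npy",allow_pickle=True).item()).reshape(-1,3)
u=(B-A);L=np.hypot(*u);u/=L
for W_ in (W,W2):
    s=(W_[:,:2]-A)@u; e=abs((W_[:,:2]-A)@[-u[1],u[0]])
    for i in range(-100,int(L)+100,100):
        k=(s>i)&(s<i+100)&(e<130)&(W_[:,2]<600)
        print(i,k.sum(), np.percentile(W_[k,2],[50,99]).round() if k.sum() else None, W_[k,2].max().round() if k.sum() else None)
v=np.array([*(B-A),0])
print("tool shift",R.T@v, "to ear")
E
```

```text
[[ 2.617e-01  9.652e-01 -6.000e-04]
 [ 9.652e-01 -2.617e-01 -1.800e-03]
 [-1.900e-03 -1.000e-04 -1.000e+00]]
-100 807 [228. 465.] 470.0
0 3068 [305. 491.] 501.0
100 3825 [129. 502.] 514.0
200 2858 [ 70. 237.] 239.0
300 1585 [ 2. 94.] 96.0
400 1383 [1. 4.] 6.0
500 1524 [1. 4.] 5.0
600 1518 [ 2. 57.] 60.0
700 2104 [ 9. 57.] 61.0
800 2522 [ 2. 56.] 59.0
900 2783 [ 0. 34.] 46.0
-100 2167 [330. 561.] 566.0
0 6411 [332. 585.] 593.0
100 4955 [228. 590.] 598.0
200 3286 [  4. 241.] 247.0
300 2510 [ 2. 97.] 102.0
400 2347 [ 1. 11.] 15.0
500 2299 [ 1. 11.] 18.0
600 2273 [ 2. 57.] 67.0
700 2238 [ 8. 60.] 66.0
800 2155 [ 3. 57.] 67.0
900 2121 [ 0. 10.] 52.0
tool shift [-571.27385355  675.00608646    0.98361166] to ear
```

```bash
python3 - <<'E'
from h import *
for n in ("side","top"):
    W=world(np.load(n+"0.npy"),np.load(n+"c.npy",allow_pickle=True).item()).reshape(-1,3)
    for lo,hi in((60,200),(200,225),(225,245),(245,330)):
        k=(W[:,2]>lo)&(W[:,2]<hi)&(W[:,0]>-100)&(W[:,0]<600)&(W[:,1]>150)&(W[:,1]<750)
        q=W[k]; print(n,lo,len(q),np.percentile(q[:,:2],[1,10,50,90,99],axis=0).round().tolist() if len(q) else 0)
    q=W[(W[:,2]>150)&(W[:,2]<330)]
    H=np.zeros((14,14))
    for x,y,z in q:
        i,j=int((x+100)//50),int((y-100)//50)
        if 0<=i<14 and 0<=j<14: H[i,j]=max(H[i,j],z)
    print("rows x=-100.., cols y=100..");print(H.round().astype(int))
E
```

```text
side 60 4435 [[140.0, 395.0], [171.0, 473.0], [320.0, 491.0], [465.0, 509.0], [507.0, 666.0]]
side 200 737 [[152.0, 482.0], [168.0, 491.0], [285.0, 518.0], [443.0, 635.0], [486.0, 710.0]]
side 225 2499 [[163.0, 483.0], [228.0, 501.0], [352.0, 593.0], [474.0, 714.0], [508.0, 746.0]]
side 245 606 [[121.0, 532.0], [137.0, 541.0], [178.0, 569.0], [213.0, 677.0], [228.0, 694.0]]
rows x=-100.., cols y=100..
[[330   0   0   0   0   0   0   0   0   0   0   0   0   0]
 [  0   0   0   0   0   0   0   0   0   0   0   0   0   0]
 [  0   0   0   0   0   0   0   0   0   0   0   0   0   0]
 [  0   0   0   0   0   0   0   0   0   0   0   0   0   0]
 [  0   0   0   0   0   0   0   0 330 316 198   0   0   0]
 [  0   0   0   0   0   0   0 187 330 328 329 315 203 202]
 [  0   0   0   0   0   0   0 200 240 239 330 329 322 239]
 [  0   0   0   0   0   0   0 233 240 239 239 241 240 240]
 [  0   0   0   0   0   0   0 236 239 239 240 240 241 240]
 [  0   0   0   0   0   0   0 239 240 240 239 240 239 239]
 [  0   0   0   0   0   0   0 239 240 240 240 239 240 239]
 [  0   0   0   0   0   0   0 239 240 240 240 
[... 659 characters left out ...]
0   0   0   0   0   0   0   0   0   0   0   0   0]
 [  0   0   0   0   0   0   0   0   0   0   0   0   0   0]
 [  0   0   0   0   0   0   0   0 329 297   0   0   0   0]
 [  0   0   0   0   0   0   0   0 330 330 329 254 200   0]
 [  0   0   0   0   0   0   0 203 246 247 314 330 328 245]
 [  0   0   0   0   0   0   0 202 247 246 246 248 246 245]
 [  0   0   0   0   0   0   0 238 244 247 246 246 248 247]
 [  0   0   0   0   0   0   0 242 248 248 246 246 246 244]
 [  0   0   0   0   0   0   0 247 247 245 245 246 246 248]
 [  0   0   0   0   0   0   0 245 246 245 246 249 251 245]
 [  0   0   0   0   0   0   0   0   0   0 242 242 247 243]
 [  0   0   0   0   0   0   0   0   0   0   0   0   0   0]]
```

Call:
jog_arm --plan '[{"tz": -40},{"tz": -40},{"tz": -40},{"tz": -10},{"tx": -26,"ty": 31},{"tx": -26,"ty": 31},{"tx": -26,"ty": 31},{"tx": -26,"ty": 31}]' --grip -1 --squeeze 10

```text
$.plan[0]: bad value
```

Call:
jog_arm --plan '[{"tx": -26,"ty": 31},{"tx": -26,"ty": 31},{"tx": -26,"ty": 31},{"tx": -26,"ty": 31},{"tx": -26,"ty": 31},{"tx": -26,"ty": 31},{"tx": -26,"ty": 31},{"tx": -26,"ty": 31}]'

```text
$.plan[0]: bad value
```

```bash
cat > look.py <<'E'
from plant import env, optics
from h import *
import sys
n=sys.argv[1]
s=env.state(); print(s['time_s'],s['tcp_pos'].round(1),s['tool_rot'].round(3),s['ft_force'].round(2),s['grip_width'].round(3))
c=optics.calibration('wrist')
p,d=optics.camera('wrist'); cv2.imwrite(f"pics/{n}.png",p[:,:,::-1]); np.save(n+".npy",d); np.save(n+"c.npy",c,allow_pickle=True)
E
python3 look.py w1
```

```text
Traceback (most recent call last):
  File "look.py", line 5, in <module>
    s=env.state(); print(s['time_s'],s['tcp_pos'].round(1),s['tool_rot'].round(3),s['ft_force'].round(2),s['grip_width'].round(3))
                                                                                                         ^^^^^^^^^^^^^^^^^^^^^
AttributeError: 'float' object has no attribute 'round'
```

Call:
jog_arm --plan '[{"tx": 0,"ty": 0,"tz": -40,"rx": 0,"ry": 0,"rz": 0},{"tx": 0,"ty": 0,"tz": -40,"rx": 0,"ry": 0,"rz": 0},{"tx": 0,"ty": 0,"tz": -40,"rx": 0,"ry": 0,"rz": 0},{"tx": 0,"ty": 0,"tz": -10,"rx": 0,"ry": 0,"rz": 0}]' --grip -1 --squeeze 10

```text
time_s: 0.43
tcp_pos: [170.7, 628.9, 372.0]
tool_rot: [-2.49, -1.905, -0.014]
ft_force: [-0.2, -0.1, 0.7]
grip_width: 0.777
```

Call:
jog_arm --plan '[{"tx": -26,"ty": 31,"tz": 0,"rx": 0,"ry": 0,"rz": 0},{"tx": -26,"ty": 31,"tz": 0,"rx": 0,"ry": 0,"rz": 0},{"tx": -26,"ty": 31,"tz": 0,"rx": 0,"ry": 0,"rz": 0},{"tx": -26,"ty": 31,"tz": 0,"rx": 0,"ry": 0,"rz": 0},{"tx": -26,"ty": 31,"tz": 0,"rx": 0,"ry": 0,"rz": 0},{"tx": -26,"ty": 31,"tz": 0,"rx": 0,"ry": 0,"rz": 0},{"tx": -26,"ty": 31,"tz": 0,"rx": 0,"ry": 0,"rz": 0},{"tx": -26,"ty": 31,"tz": 0,"rx": 0,"ry": 0,"rz": 0}]'

```text
time_s: 1.1
tcp_pos: [355.5, 359.8, 363.0]
tool_rot: [2.495, 1.909, -0.001]
ft_force: [0.4, 0.6, 0.1]
grip_width: 0.216
```

Call:
jog_arm --plan '[{"tx": -26,"ty": 31,"tz": 0,"rx": 0,"ry": 0,"rz": 0},{"tx": -26,"ty": 31,"tz": 0,"rx": 0,"ry": 0,"rz": 0},{"tx": -26,"ty": 31,"tz": 0,"rx": 0,"ry": 0,"rz": 0},{"tx": -26,"ty": 31,"tz": 0,"rx": 0,"ry": 0,"rz": 0},{"tx": -26,"ty": 31,"tz": 0,"rx": 0,"ry": 0,"rz": 0},{"tx": -26,"ty": 31,"tz": 0,"rx": 0,"ry": 0,"rz": 0},{"tx": 0,"ty": 0,"tz": 0,"rx": 0,"ry": 0,"rz": 0},{"tx": 0,"ty": 0,"tz": 0,"rx": 0,"ry": 0,"rz": 0}]'

```text
time_s: 1.77
tcp_pos: [494.3, 160.7, 362.5]
tool_rot: [-2.498, -1.903, 0.003]
ft_force: [-0.3, 1.2, 0.3]
grip_width: 0.008
```

```bash
sed -i "s/s\['grip_width'\].round(3)/s['grip_width']/" look.py; python3 look.py w1
```

```text
1.7667 [494.3 160.7 362.5] [-2.498 -1.903  0.003] [-0.25  1.18  0.32] 0.00839139194802504
```

View pics/w1.png

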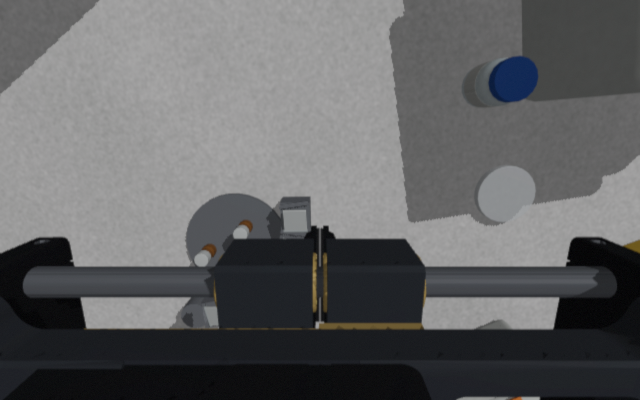

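Call:
jog_arm --plan '[{"tx": -26.4,"ty": 29.8,"tz": 0,"rx": 0,"ry": 0,"rz": 0},{"tx": -26.4,"ty": 29.8,"tz": 0,"rx": 0,"ry": 0,"rz": 0},{"tx": -26.4,"ty": 29.8,"tz": 0,"rx": 0,"ry": 0,"rz": 0},{"tx": -26.4,"ty": 29.8,"tz": 0,"rx": 0,"ry": 0,"rz": 0},{"tx": -26.4,"ty": 29.8,"tz": 0,"rx": 0,"ry": 0,"rz": 0},{"tx": -26.4,"ty": 29.8,"tz": 0,"rx": 0,"ry": 0,"rz": 0},{"tx": -26.4,"ty": 29.8,"tz": 0,"rx": 0,"ry": 0,"rz": 0},{"tx": -26.4,"ty": 29.8,"tz": 0,"rx": 0,"ry": 0,"rz": 0}]'

```text
time_s: 2.48
tcp_pos: [669.4, -103.2, 363.5]
tool_rot: [-2.492, -1.912, -0.0]
ft_force: [0.8, -0.0, -0.0]
grip_width: 0.007
```

Call:
jog_arm --plan '[{"tx": 0,"ty": 0,"tz": 40,"rx": 0,"ry": 0,"rz": 0},{"tx": 0,"ty": 0,"tz": 40,"rx": 0,"ry": 0,"rz": 0},{"tx": 0,"ty": 0,"tz": 40,"rx": 0,"ry": 0,"rz": 0},{"tx": 0,"ty": 0,"tz": 40,"rx": 0,"ry": 0,"rz": 0},{"tx": 0,"ty": 0,"tz": 0,"rx": 0,"ry": 0,"rz": 0},{"tx": 0,"ty": 0,"tz": 0,"rx": 0,"ry": 0,"rz": 0}]'

```text
time_s: 2.98
tcp_pos: [667.0, -101.6, 200.7]
tool_rot: [-2.489, -1.908, 0.006]
ft_force: [0.4, 0.4, 0.1]
grip_width: 0.008
```

```bash
python3 look.py w2; python3 - <<'E'
from plant import env
from plant import optics
import cv2,numpy as np
print(env.state()['tcp_pos'])
for n in ("side","top"):
    p,d=optics.camera(n); np.save(n+"1.npy",d)
    q=p[150:270,250:410] if n=="side" else p[130:235,245:375]
    cv2.imwrite(f"pics/{n}1.png",cv2.resize(q[:,:,::-1],None,fx=4.5,fy=4.5,interpolation=cv2.INTER_CUBIC))
E
```

```text
2.9833 [ 667.  -101.6  200.7] [-2.489 -1.908  0.006] [0.45 0.39 0.09] 0.007754868209149455
[ 668.92442907 -102.31275492  204.65910681]
```

View pics/w2.png

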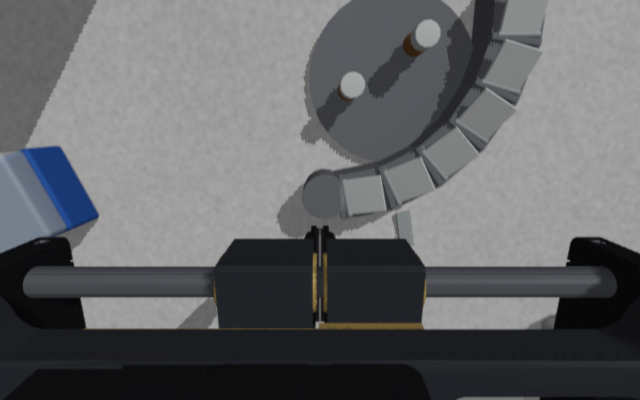

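View pics/side1.png

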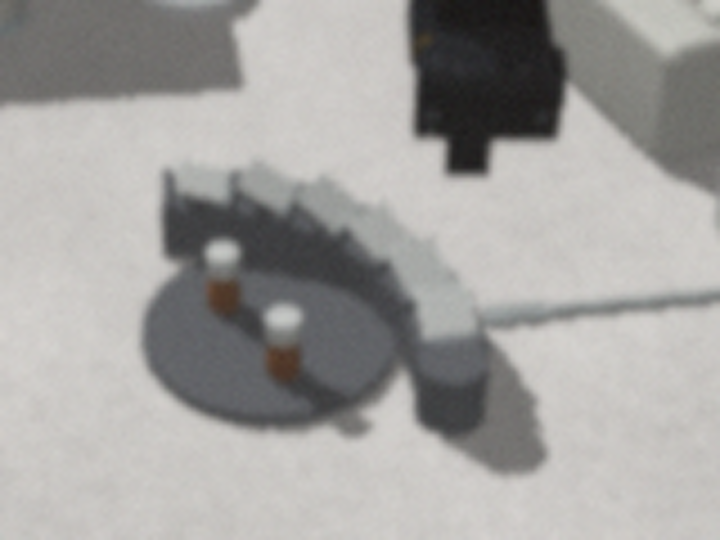

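```bash
python3 - <<'E'
from f import *
c=np.load("w2c.npy",allow_pickle=True).item(); d=np.load("w2.npy")
W=world(d,c);Z=W[...,2]
R=cv2.Rodrigues(c['rvec'])[0]; print("cam pos",-R.T@c['tvec'])
ear=W[185:200,312:335]; print("ear",np.nanmedian(ear.reshape(-1,3),0)); print("bench",np.nanmedian(Z[20:150,140:260]))
k=(Z>36)&(Z<75)&(W[...,0]>500)&(W[...,0]<720)&(W[...,1]>-140)&(W[...,1]<140); k[225:]=False
k&=~(np.hypot(W[...,0]-530,W[...,1]+30)<100)
q=W[k][:,:2]; print(len(q),q.min(0),q.max(0))
q=q[::max(1,len(q)//3000)]
for lam in (1.,.3,.1):
    r=fitpose(q,[[518,-52,.63]],lam); print(r.x,r.fun)
r0=r.x
# lids angles: profile along arc of median z
x,y=W[...,0]-518.5,W[...,1]+52; rr=np.hypot(x,y);a=np.arctan2(y,x)-.632
for A in (-.688,-.413,-.138,.138,.413,.688):
    l=[]
    for ds in (-12,-4,4,12,16):
        kk=(abs(rr-160)<10)&(abs((a-A)*160-ds)<2)&(Z>20)&(Z<90); kk[225:]=False
        l.append((kk.sum(),round(float(np.median(Z[kk])),1) if kk.sum() else None))
    print(A,l)
E
```

```text
cam pos [602.78951478 -84.44609164 352.62388273]
ear [666.79789197 -98.52240454  44.19719994]
bench 0.4429320838776635
15383 [ 542.95655413 -119.92065914] [700.86226022 124.63841202]
[520.18526587 -50.2692532    0.57075123] 0.9169000382982793
[519.45954218 -50.51321363   0.57073708] 0.3090720451789428
[518.82331152 -50.61598233   0.56857729] 0.11218800506421457
-0.688 [(np.int64(89), 46.3), (np.int64(88), 49.2), (np.int64(94), 52.0), (np.int64(96), 55.0), (np.int64(63), 55.8)]
-0.413 [(np.int64(93), 46.5), (np.int64(97), 49.8), (np.int64(103), 53.2), (np.int64(107), 56.5), (np.int64(51), 57.3)]
-0.138 [(np.int64(94), 46.5), (np.int64(105), 49.4), (np.int64(106), 52.7), (np.int64(115), 55.9), (np.int64(60), 56.8)]
0.138 [(np.int64(118), 47.1), (np.int64(116), 51.1), (np.int64(125), 54.8), (np.int64(125), 59.0), (np.int64(24), 58.5)]
0.413 [(np.int64(120), 46.8), (np.int64(131), 50.3), (np.int64(137), 54.0), (np.int64(142), 57.6), (np.int64(36), 57.5)]
0.688 [(np.int64(137), 46.0), (np.int64(132), 48.4), (np.int64(123), 50.8), (np.int64(0), None), (np.int64(0), None)]
```

```bash
python3 - <<'E'
from f import *
import f as F
c=np.load("w2c.npy",allow_pickle=True).item(); d=np.load("w2.npy")
W=world(d,c);Z=W[...,2]
k=(Z>36)&(Z<75)&(W[...,0]>500)&(W[...,0]<720)&(W[...,1]>-140)&(W[...,1]<140); k[225:]=False
k&=~(np.hypot(W[...,0]-530,W[...,1]+30)<100)
q=W[k][:,:2][::4]
# limit: model points must project inside image rows 0..225
R=cv2.Rodrigues(c['rvec'])[0]
def vis(P):
    X=np.c_[P,np.full(len(P),44.)]@R.T+c['tvec']; v=c['fy']*X[:,1]/X[:,2]+c['cy']
    return P[(v>3)&(v<222)]
om=F.model
F.model=lambda p:vis(om(p))
for lam in (1.,.3): r=F.fitpose(q,[[518,-52,.63],[522,-48,.6]],lam); print(r.x,r.fun)
E
```

```text
[517.75372896 -51.28229278   0.63903529] 0.033322730432171176
[518.07804421 -50.96961338   0.62609634] 0.013421084753464117
```

Call:
jog_arm --plan '[{"tx": 0,"ty": 0,"tz": 40,"rx": 0,"ry": 0,"rz": 0},{"tx": 0,"ty": 0,"tz": 40,"rx": 0,"ry": 0,"rz": 0},{"tx": 0,"ty": 0,"tz": 30,"rx": 0,"ry": 0,"rz": 0},{"tx": 0,"ty": 0,"tz": 18,"rx": 0,"ry": 0,"rz": 0},{"tx": 0,"ty": 0,"tz": 0,"rx": 0,"ry": 0,"rz": 0},{"tx": 0,"ty": 0,"tz": 0,"rx": 0,"ry": 0,"rz": 0}]'

```text
time_s: 3.63
tcp_pos: [669.9, -103.9, 77.9]
tool_rot: [2.493, 1.908, 0.003]
ft_force: [0.6, -0.0, 0.6]
grip_width: 0.005
```

```bash
python3 look.py w3; python3 - <<'E'
from plant import env
from plant import optics
import cv2,numpy as np
for n in ("side",):
    p,d=optics.camera(n); np.save(n+"2.npy",d)
    q=p[150:270,250:410]
    cv2.imwrite(f"pics/{n}2.png",cv2.resize(q[:,:,::-1],None,fx=4.5,fy=4.5,interpolation=cv2.INTER_CUBIC))
print(env.state()['tcp_pos'],env.state()['ft_force'])
E
```

```text
3.6333 [ 669.9 -103.9   77.9] [2.493 1.908 0.003] [ 0.64 -0.05  0.63] 0.004895324368355821
[ 671.30697855 -104.31645579   80.04569811] [ 0.81683506 -0.23724403  0.39982386]
```

View pics/side2.png

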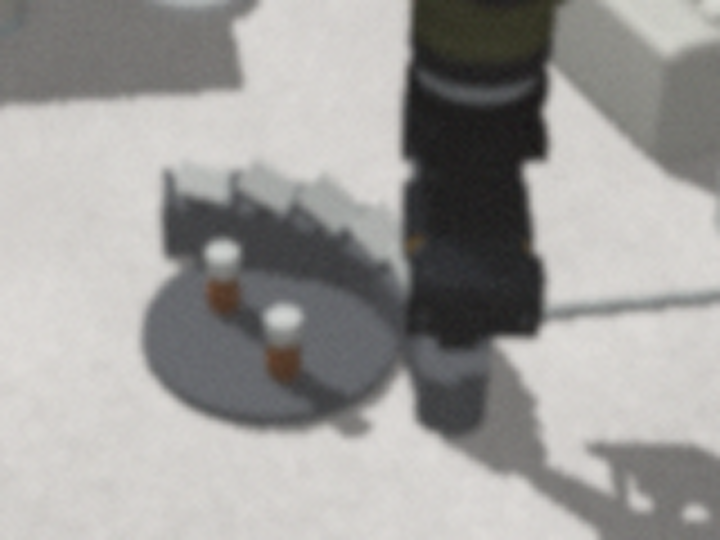

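View pics/w3.png

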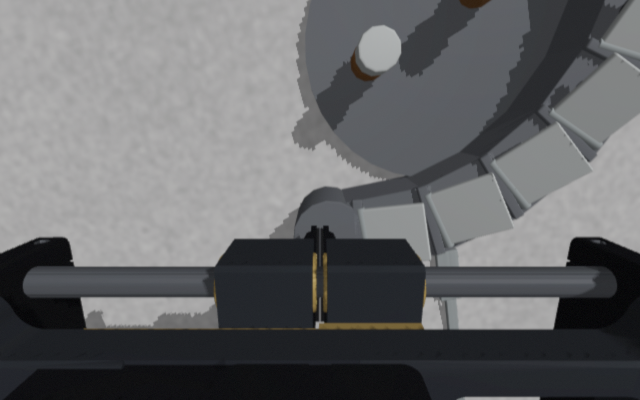

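```bash
python3 - <<'E'
from h import *
c=np.load("sidec.npy",allow_pickle=True).item()
for P in ([669,-104,185],[669,-104,262],[669,-104,57],[669,-104,44],[669,-104,135]):
    u=cv2.projectPoints(np.array([P],float),c['rvec'],c['tvec'],np.array([[c['fx'],0,c['cx']],[0,c['fy'],c['cy']],[0,0,1]]),None)[0].ravel()
    print(P,u.round(1),((u-[250,150])*4.5).round())
d=np.load("side2.npy");W=world(d,c)
# points near finger
k=(np.hypot(W[...,0]-669,W[...,1]+104)<60)
for z in range(44,150,6):
    kk=k&(abs(W[...,2]-z)<3); q=W[kk]
    if len(q): print(z,len(q),q[:,0].min().round(),q[:,0].max().round(),q[:,1].min().round(),q[:,1].max().round())
E
```

```text
[669, -104, 185] [352.6 187.6] [462. 169.]
[669, -104, 262] [354.7 160.6] [471.  48.]
[669, -104, 57] [349.5 226.9] [448. 346.]
[669, -104, 44] [349.2 230.5] [446. 362.]
[669, -104, 135] [351.3 203.7] [456. 242.]
44 134 652.0 698.0 -122.0 -78.0
50 1 670.0 670.0 -98.0 -98.0
62 7 661.0 681.0 -112.0 -106.0
68 11 661.0 680.0 -114.0 -106.0
140 1 635.0 635.0 -119.0 -119.0
146 6 635.0 643.0 -118.0 -80.0
```

Call:
jog_arm --plan '[{"tx": 0,"ty": 0,"tz": 4,"rx": 0,"ry": 0,"rz": 0},{"tx": 0,"ty": 0,"tz": 4,"rx": 0,"ry": 0,"rz": 0},{"tx": 0,"ty": 0,"tz": 1,"rx": 0,"ry": 0,"rz": 0},{"tx": 0,"ty": 0,"tz": 0,"rx": 0,"ry": 0,"rz": 0},{"tx": 0,"ty": 0,"tz": 0,"rx": 0,"ry": 0,"rz": 0}]'

```text
time_s: 4.15
tcp_pos: [668.5, -103.8, 66.7]
tool_rot: [-2.495, -1.909, 0.0]
ft_force: [-0.0, -0.6, 1.0]
grip_width: 0.007
```

Call:
jog_arm --plan '[{"tx": 0,"ty": 0,"tz": 1,"rx": 0,"ry": 0,"rz": 0},{"tx": 0,"ty": 0,"tz": 0,"rx": 0,"ry": 0,"rz": 0}]'

```text
time_s: 4.32
tcp_pos: [668.5, -103.8, 65.5]
tool_rot: [-2.495, -1.909, 0.0]
ft_force: [0.1, -1.0, 0.5]
grip_width: 0.003
```

Call:
jog_arm --plan '[{"tx": 0,"ty": 0,"tz": 1,"rx": 0,"ry": 0,"rz": 0},{"tx": 0,"ty": 0,"tz": 0,"rx": 0,"ry": 0,"rz": 0}]'

```text
time_s: 4.48
tcp_pos: [668.5, -103.8, 64.4]
tool_rot: [-2.495, -1.909, 0.0]
ft_force: [-0.4, -0.5, -0.6]
grip_width: 0.005
```

Call:
jog_arm --plan '[{"tx": 0,"ty": 0,"tz": 1,"rx": 0,"ry": 0,"rz": 0},{"tx": 0,"ty": 0,"tz": 0,"rx": 0,"ry": 0,"rz": 0}]'

```text
time_s: 4.65
tcp_pos: [668.4, -103.8, 63.4]
tool_rot: [-2.495, -1.909, 0.0]
ft_force: [-0.0, 0.4, -0.1]
grip_width: 0.005
```

Call:
jog_arm --plan '[{"tx": 0,"ty": 0,"tz": 0.7,"rx": 0,"ry": 0,"rz": 0},{"tx": 0,"ty": 0,"tz": 0,"rx": 0,"ry": 0,"rz": 0}]'

```text
time_s: 4.82
tcp_pos: [668.6, -103.8, 63.3]
tool_rot: [-2.495, -1.909, 0.0]
ft_force: [-1.7, 0.2, 2.9]
grip_width: 0.006
```

```bash
python3 - <<'E'
import numpy as np
o=np.array([518,-51.5]);th=.633
p=np.array([668.6,-103.8]);X=np.array([.2617,.9652]);Y=np.array([.9652,-.2617])
for i,a in enumerate(np.linspace(-.967,.823,49)[1:]):
    t=o+160*np.array([np.cos(th+a),np.sin(th+a)])
    dx,dy=round(float((t-p)@X),1),round(float((t-p)@Y),1)
    p=p+dx*X+dy*Y
    if i%8==0: print()
    print(dx,dy,end=' | ')
    if i%8==7: print(a.round(3),p.round(1),end='')
E
```

```text
6.0 0.9 | 5.9 0.1 | 6.0 -0.2 | 5.9 -0.3 | 6.0 -0.6 | 5.9 -0.8 | 5.9 -1.1 | 5.8 -1.2 | -0.669 [677.9 -57.2]
5.8 -1.5 | 5.7 -1.7 | 5.7 -1.8 | 5.6 -2.1 | 5.5 -2.4 | 5.4 -2.5 | 5.3 -2.7 | 5.2 -2.9 | -0.37 [672.5  -9.9]
5.1 -3.1 | 5.0 -3.3 | 4.8 -3.4 | 4.7 -3.7 | 4.6 -3.8 | 4.5 -4.0 | 4.2 -4.1 | 4.2 -4.4 | -0.072 [653.4  33.7]
3.9 -4.4 | 3.8 -4.6 | 3.6 -4.8 | 3.5 -4.8 | 3.2 -5.0 | 3.1 -5.2 | 2.9 -5.2 | 2.7 -5.3 | 0.226 [622.5  69.7]
2.4 -5.4 | 2.3 -5.6 | 2.1 -5.6 | 1.8 -5.6 | 1.7 -5.8 | 1.4 -5.8 | 1.2 -5.8 | 1.0 -5.9 | 0.525 [582.2  95. ]
0.8 -5.9 | 0.5 -5.9 | 0.4 -6.0 | 0.1 -6.0 | -0.2 -5.9 | -0.3 -6.0 | -0.6 -5.9 | -0.7 -5.9 | 0.823 [536.4 107.5]
```

Call:
jog_arm --plan '[{"tx": 6.0,"ty": 0.9,"tz": -0.7,"rx": 0,"ry": 0,"rz": 0},{"tx": 5.9,"ty": 0.1,"tz": 0,"rx": 0,"ry": 0,"rz": 0},{"tx": 6.0,"ty": -0.2,"tz": 0,"rx": 0,"ry": 0,"rz": 0},{"tx": 5.9,"ty": -0.3,"tz": 0,"rx": 0,"ry": 0,"rz": 0},{"tx": 6.0,"ty": -0.6,"tz": 0,"rx": 0,"ry": 0,"rz": 0},{"tx": 5.9,"ty": -0.8,"tz": 0,"rx": 0,"ry": 0,"rz": 0},{"tx": 5.9,"ty": -1.1,"tz": 0,"rx": 0,"ry": 0,"rz": 0},{"tx": 5.8,"ty": -1.2,"tz": 0,"rx": 0,"ry": 0,"rz": 0}]'

```text
time_s: 5.48
tcp_pos: [677.9, -56.3, 63.5]
tool_rot: [-2.495, -1.909, -0.0]
ft_force: [0.1, -0.1, 0.1]
grip_width: 0.009
```

```bash
python3 look.py w4
```

```text
5.4833 [677.9 -56.3  63.5] [-2.495 -1.909 -0.   ] [ 0.09 -0.11  0.08] 0.00922300482684668
```

View pics/w4.png

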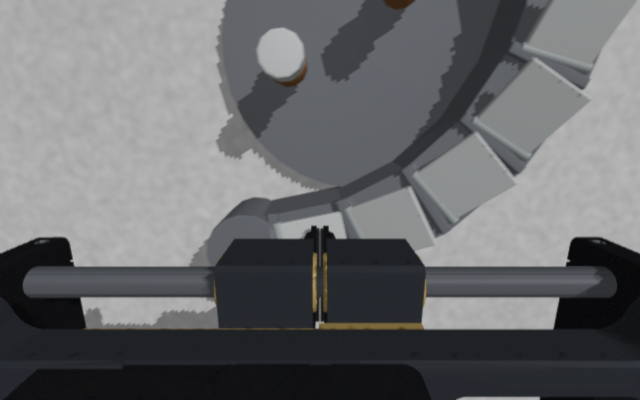

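Call:
jog_arm --plan '[{"tx": 5.8,"ty": -1.5,"tz": 0,"rx": 0,"ry": 0,"rz": 0},{"tx": 5.7,"ty": -1.7,"tz": 0,"rx": 0,"ry": 0,"rz": 0},{"tx": 5.7,"ty": -1.8,"tz": 0,"rx": 0,"ry": 0,"rz": 0},{"tx": 5.6,"ty": -2.1,"tz": 0,"rx": 0,"ry": 0,"rz": 0},{"tx": 5.5,"ty": -2.4,"tz": 0,"rx": 0,"ry": 0,"rz": 0},{"tx": 5.4,"ty": -2.5,"tz": 0,"rx": 0,"ry": 0,"rz": 0},{"tx": 5.3,"ty": -2.7,"tz": 0,"rx": 0,"ry": 0,"rz": 0},{"tx": 5.2,"ty": -2.9,"tz": 0,"rx": 0,"ry": 0,"rz": 0}]'

```text
time_s: 6.2
tcp_pos: [672.2, -9.2, 63.5]
tool_rot: [-2.495, -1.909, 0.0]
ft_force: [-0.3, -0.3, -0.4]
grip_width: 0.007
```

```bash
python3 look.py w5; cat > lids.py <<'E'
from h import *
import sys
n=sys.argv[1]; lim=int(sys.argv[2]) if len(sys.argv)>2 else 222
W=world(np.load(n+".npy"),np.load(n+"c.npy",allow_pickle=True).item());Z=W[...,2]
x,y=W[...,0]-518,W[...,1]+51.5; rr=np.hypot(x,y);a=np.arctan2(y,x)-.633
for A in (-.93,-.688,-.413,-.138,.138,.413,.688):
    kk=(abs(rr-160)<16)&(abs((a-A)*160)<15)&(Z>30)&(Z<90); kk[lim:]=False
    if kk.sum()<20: print(A,'-');continue
    s=((a-A)*160)[kk]; f=np.polyfit(s,Z[kk],1); res=Z[kk]-np.polyval(f,s)
    print(A,kk.sum(),'angle',f[0].round(3),'zmid',f[1].round(1),'res',res.std().round(2))
E
python3 lids.py w5
```

```text
6.2 [672.2  -9.2  63.5] [-2.495 -1.909  0.   ] [-0.29 -0.27 -0.38] 0.007225224600690511
-0.93 -
-0.688 -
-0.413 46 angle -0.035 zmid 44.7 res 1.27
-0.138 2725 angle 0.348 zmid 51.0 res 3.09
0.138 4442 angle 0.417 zmid 52.7 res 3.38
0.413 5676 angle 0.379 zmid 51.9 res 3.22
0.688 -
```

View pics/w5.png

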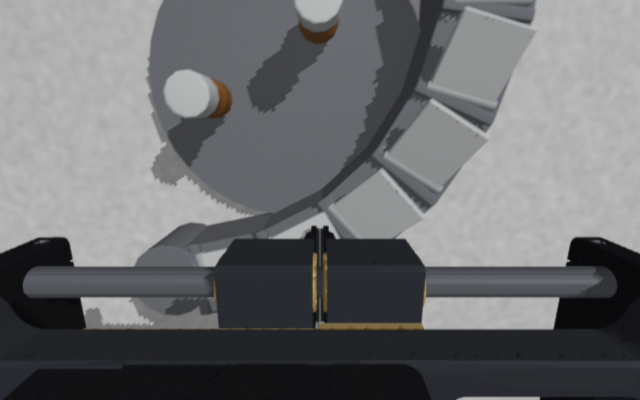

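```bash
cat > sidel.py <<'E'
from plant import optics
import numpy as np,cv2,sys
n=sys.argv[1]
p,d=optics.camera("side"); np.save(n+".npy",d); np.save(n+"c.npy",optics.calibration("side"),allow_pickle=True)
cv2.imwrite(f"pics/{n}.png",cv2.resize(p[150:270,250:410,::-1],None,fx=4.5,fy=4.5,interpolation=cv2.INTER_CUBIC))
E
python3 sidel.py s5; python3 lids.py s5 400
```

```text
-0.93 95 angle 0.08 zmid 44.1 res 2.16
-0.688 84 angle 0.0 zmid 44.5 res 1.75
-0.413 97 angle 0.137 zmid 48.1 res 6.6
-0.138 30 angle 0.362 zmid 46.0 res 6.91
0.138 97 angle 0.196 zmid 50.9 res 6.3
0.413 89 angle 0.055 zmid 50.1 res 6.1
0.688 90 angle 0.124 zmid 47.5 res 5.01
```

View pics/s5.png

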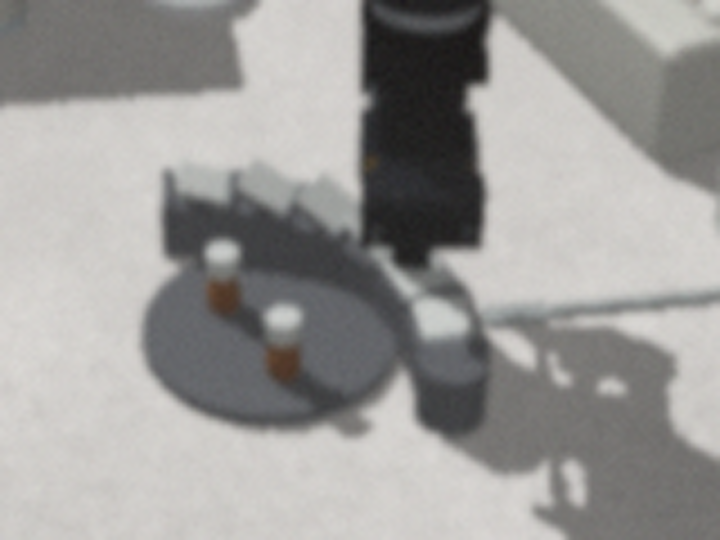

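Lid 1 is flat (angle about 0, z 44.5), the tray has not moved, and lids 3–6 are still ajar. Continuing.

Call:
jog_arm --plan '[{"tx": 5.1,"ty": -3.1,"tz": 0,"rx": 0,"ry": 0,"rz": 0},{"tx": 5.0,"ty": -3.3,"tz": 0,"rx": 0,"ry": 0,"rz": 0},{"tx": 4.8,"ty": -3.4,"tz": 0,"rx": 0,"ry": 0,"rz": 0},{"tx": 4.7,"ty": -3.7,"tz": 0,"rx": 0,"ry": 0,"rz": 0},{"tx": 4.6,"ty": -3.8,"tz": 0,"rx": 0,"ry": 0,"rz": 0},{"tx": 4.5,"ty": -4.0,"tz": 0,"rx": 0,"ry": 0,"rz": 0},{"tx": 4.2,"ty": -4.1,"tz": 0,"rx": 0,"ry": 0,"rz": 0},{"tx": 4.2,"ty": -4.4,"tz": 0,"rx": 0,"ry": 0,"rz": 0}]'

```text
time_s: 6.97
tcp_pos: [652.9, 34.3, 63.5]
tool_rot: [-2.495, -1.909, 0.0]
ft_force: [0.1, -0.3, 0.3]
grip_width: 0.007
```

Call:
jog_arm --plan '[{"tx": 3.9,"ty": -4.4,"tz": 0,"rx": 0,"ry": 0,"rz": 0},{"tx": 3.8,"ty": -4.6,"tz": 0,"rx": 0,"ry": 0,"rz": 0},{"tx": 3.6,"ty": -4.8,"tz": 0,"rx": 0,"ry": 0,"rz": 0},{"tx": 3.5,"ty": -4.8,"tz": 0,"rx": 0,"ry": 0,"rz": 0},{"tx": 3.2,"ty": -5.0,"tz": 0,"rx": 0,"ry": 0,"rz": 0},{"tx": 3.1,"ty": -5.2,"tz": 0,"rx": 0,"ry": 0,"rz": 0},{"tx": 2.9,"ty": -5.2,"tz": 0,"rx": 0,"ry": 0,"rz": 0},{"tx": 2.7,"ty": -5.3,"tz": 0,"rx": 0,"ry": 0,"rz": 0}]'

```text
time_s: 7.63
tcp_pos: [622.0, 70.1, 63.5]
tool_rot: [2.495, 1.909, -0.0]
ft_force: [2.3, -2.2, 2.5]
grip_width: 0.006
```

```bash
python3 look.py w6; python3 lids.py w6;python3 sidel.py s6; python3 lids.py s6 400
```

```text
7.6333 [622.   70.1  63.5] [ 2.495  1.909 -0.   ] [ 2.3  -2.24  2.55] 0.005699144467050249
-0.93 -
-0.688 -
-0.413 -
-0.138 -
0.138 -
0.413 3258 angle 0.228 zmid 51.5 res 4.04
0.688 4262 angle 0.298 zmid 50.0 res 0.72
-0.93 96 angle 0.068 zmid 43.9 res 2.11
-0.688 85 angle -0.007 zmid 44.1 res 1.45
-0.413 80 angle -0.003 zmid 44.1 res 1.92
-0.138 77 angle -0.005 zmid 44.1 res 1.85
0.138 91 angle 0.412 zmid 48.2 res 6.65
0.413 69 angle 0.026 zmid 47.9 res 5.47
0.688 87 angle 0.031 zmid 47.6 res 5.03
```

View pics/s6.png

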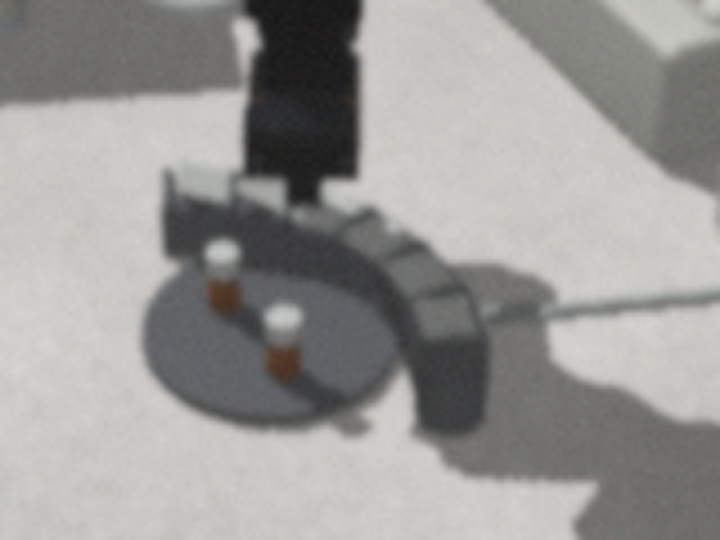

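View pics/w6.png

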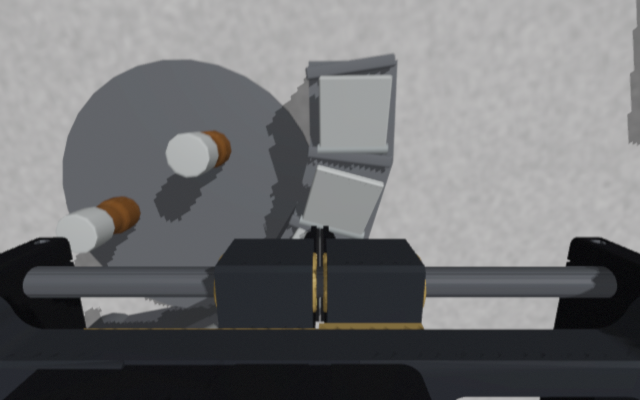

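Call:
jog_arm --plan '[{"tx": 2.4,"ty": -5.4,"tz": 0,"rx": 0,"ry": 0,"rz": 0},{"tx": 2.3,"ty": -5.6,"tz": 0,"rx": 0,"ry": 0,"rz": 0},{"tx": 2.1,"ty": -5.6,"tz": 0,"rx": 0,"ry": 0,"rz": 0},{"tx": 1.8,"ty": -5.6,"tz": 0,"rx": 0,"ry": 0,"rz": 0},{"tx": 1.7,"ty": -5.8,"tz": 0,"rx": 0,"ry": 0,"rz": 0},{"tx": 1.4,"ty": -5.8,"tz": 0,"rx": 0,"ry": 0,"rz": 0},{"tx": 1.2,"ty": -5.8,"tz": 0,"rx": 0,"ry": 0,"rz": 0},{"tx": 1.0,"ty": -5.9,"tz": 0,"rx": 0,"ry": 0,"rz": 0}]'

```text
time_s: 8.4
tcp_pos: [582.2, 95.2, 63.9]
tool_rot: [2.494, 1.908, 0.002]
ft_force: [1.7, -1.0, 0.7]
grip_width: 0.005
```

```bash
python3 look.py w7; python3 lids.py w7;python3 sidel.py s7; python3 lids.py s7 400
```

```text
8.4 [582.2  95.2  63.9] [2.494e+00 1.908e+00 2.000e-03] [ 1.66 -1.02  0.67] 0.004899221434216399
-0.93 -
-0.688 -
-0.413 -
-0.138 -
0.138 -
0.413 -
0.688 2959 angle 0.178 zmid 47.7 res 0.87
-0.93 91 angle 0.011 zmid 44.3 res 1.61
-0.688 89 angle 0.005 zmid 44.2 res 1.82
-0.413 74 angle -0.017 zmid 44.1 res 1.72
-0.138 80 angle 0.026 zmid 44.0 res 1.59
0.138 74 angle 0.01 zmid 44.3 res 1.73
0.413 80 angle 0.516 zmid 48.4 res 6.75
0.688 74 angle 0.006 zmid 46.0 res 3.27
```

View pics/w7.png

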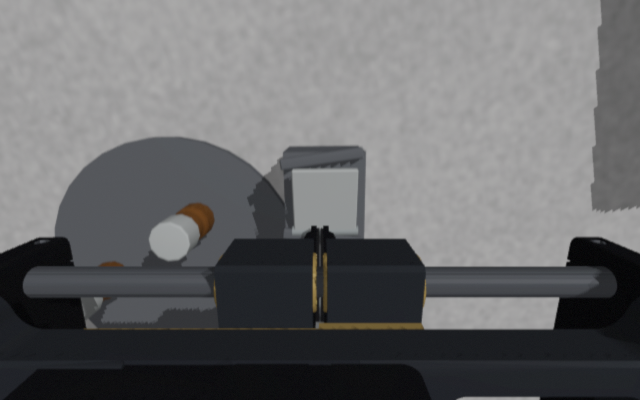

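Call:
jog_arm --plan '[{"tx": 0.8,"ty": -5.9,"tz": 0.2,"rx": 0,"ry": 0,"rz": 0},{"tx": 0.5,"ty": -5.9,"tz": 0,"rx": 0,"ry": 0,"rz": 0},{"tx": 0.4,"ty": -6.0,"tz": 0,"rx": 0,"ry": 0,"rz": 0},{"tx": 0.1,"ty": -6.0,"tz": 0,"rx": 0,"ry": 0,"rz": 0},{"tx": -0.2,"ty": -5.9,"tz": 0,"rx": 0,"ry": 0,"rz": 0},{"tx": -0.3,"ty": -6.0,"tz": 0,"rx": 0,"ry": 0,"rz": 0},{"tx": -0.6,"ty": -5.9,"tz": 0,"rx": 0,"ry": 0,"rz": 0},{"tx": -0.7,"ty": -5.9,"tz": 0,"rx": 0,"ry": 0,"rz": 0}]'

```text
time_s: 9.17
tcp_pos: [535.5, 107.6, 63.3]
tool_rot: [-2.495, -1.909, 0.001]
ft_force: [-0.3, -0.9, -0.5]
grip_width: 0.004
```

```bash
python3 sidel.py s8; python3 lids.py s8 400
```

```text
-0.93 92 angle 0.043 zmid 44.3 res 1.56
-0.688 87 angle 0.005 zmid 44.2 res 1.57
-0.413 77 angle -0.021 zmid 44.6 res 1.37
-0.138 74 angle 0.007 zmid 44.2 res 1.86
0.138 72 angle -0.012 zmid 44.3 res 1.54
0.413 71 angle 0.01 zmid 44.1 res 1.94
0.688 80 angle 0.37 zmid 46.6 res 5.68
```

View pics/s8.png

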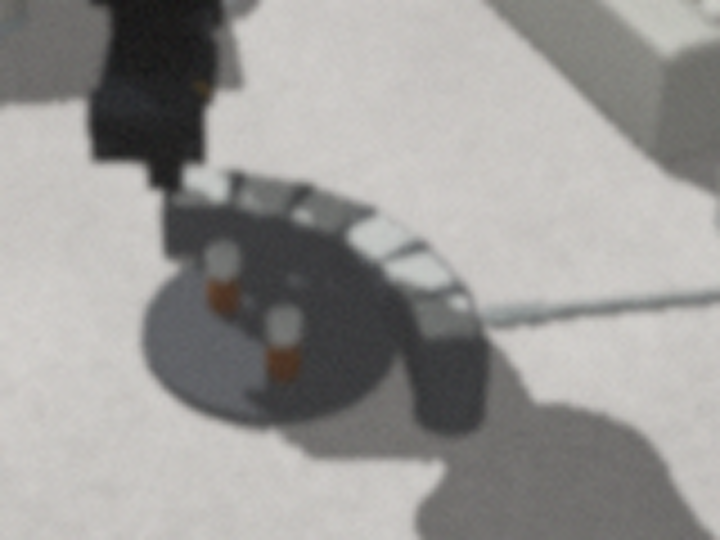

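Call:
jog_arm --plan '[{"tx": 0,"ty": 0,"tz": -5,"rx": 0,"ry": 0,"rz": 0},{"tx": 0,"ty": 0,"tz": -30,"rx": 0,"ry": 0,"rz": 0},{"tx": 0,"ty": 0,"tz": -40,"rx": 0,"ry": 0,"rz": 0},{"tx": 0,"ty": 0,"tz": -40,"rx": 0,"ry": 0,"rz": 0},{"tx": 0,"ty": 0,"tz": -35,"rx": 0,"ry": 0,"rz": 0},{"tx": 0,"ty": 0,"tz": 0,"rx": 0,"ry": 0,"rz": 0},{"tx": 0,"ty": 0,"tz": 0,"rx": 0,"ry": 0,"rz": 0}]'

```text
time_s: 9.8
tcp_pos: [538.2, 107.6, 217.3]
tool_rot: [2.493, 1.906, 0.009]
ft_force: [0.0, 0.1, 0.9]
grip_width: 0.003
```

```bash
python3 sidel.py s9; python3 lids.py s9 400; python3 look.py w9; python3 lids.py w9
```

```text
-0.93 97 angle 0.077 zmid 43.8 res 2.41
-0.688 86 angle 0.007 zmid 44.1 res 1.74
-0.413 84 angle -0.022 zmid 44.2 res 1.7
-0.138 81 angle 0.025 zmid 44.3 res 1.94
0.138 73 angle -0.009 zmid 44.1 res 1.83
0.413 71 angle 0.031 zmid 44.0 res 2.02
0.688 71 angle -0.041 zmid 44.0 res 2.04
9.85 [536.8 107.4 214.5] [2.495 1.908 0.003] [ 0.87  0.47 -0.47] 0.0035458800761737483
-0.93 -
-0.688 -
-0.413 -
-0.138 -
0.138 -
0.413 -
0.688 853 angle 0.0 zmid 44.2 res 0.72
```

View pics/s9.png

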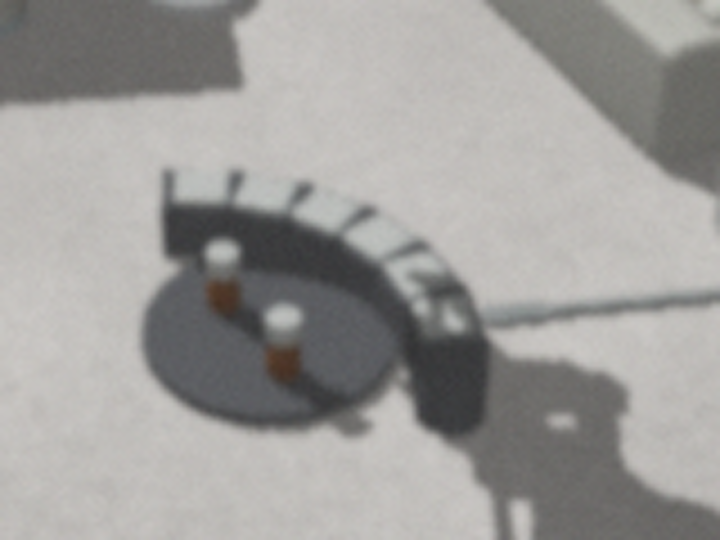

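View pics/w9.png

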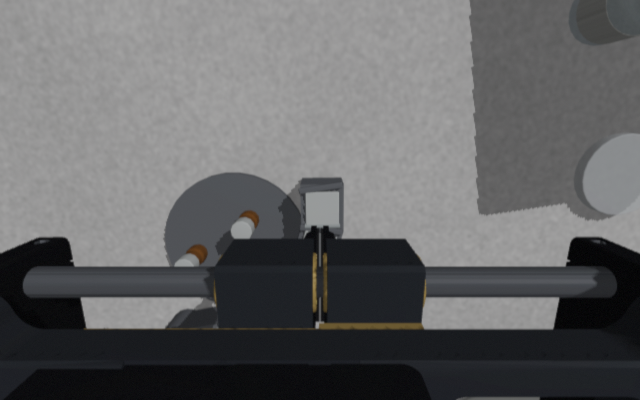

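All six lids are flat, and the tray and vials look the same as before. The arm is clear of everything, so I'm handing in.

```bash
python3 -c "
from plant import env
print(env.sign_off())"
```

```text
the job is handed in; nothing more can be done
None
```

All six lids are shut, pressed flat one after another from the rounded end to the square end. I handed the job in at about 10 s of the 48 s allowed, and it reports no verdict.

I found the tray from the cameras and touched its ear lightly (about 3 N) to set the fingertip height. Then I swept the closed fingertips along the arc about 0.5 mm above the shut level. Wrist forces read at the end of each move stayed below about 4 N.

**Lids:** the last side-camera check put all six within about 0.04 rad of flat, with tops at about 44 mm. The wrist camera saw only lid 6 at the end and gave it 0.00 rad.

**Order:** each view along the way showed the lids ahead of the fingers still ajar. At the one point where lid 6 was already partly down (about 0.18 rad), the fingers were covering lid 5, so I did not see it shut at that moment.

**Tray and vials:** they show no visible movement in the side pictures, and the arm ended about 150 mm above the tray, clear of everything. I did not re-measure the tray's position at the end. The bottle, beaker, tip box, dish and spatula had no separate final check, though the arm stayed away from them.

**Failed calls:** my first two move calls were refused because some numbers were left out. Nothing moved on those.

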